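# Hang the rinsed-parts basket at the air nozzle and hold the blow-off valve open half-way

## Task

Blow-dry the rinsed carburetor parts: hang the wire basket by its red handle across both prongs of the forked hook in front of the air nozzle, with its two parts still in it, and let go of it. Then press the black pad of the spring-loaded dead-man valve lever down until the lever is level, with its red pointer in the green band of the gauge, never pressing it on down to its bottom stop, and finish while still holding it there with the fingers (do not release it). Leave the float bowl, jet wrench, fuel tap, vacuum cap and tilting tin bin alone.

Things in the scene. Friction and masses are not known exactly. Their poses are not given: they have to be found in the camera images.
- basket_bar (a point): Centre of the handle bar of the loose wire basket. The bar is a level red round rod, 12 mm thick, 116 mm long, along this frame's y axis; z is up through the basket. The handle is rigid: 6 mm steel legs at y = +58 and -58 mm carry the bar; the window below the bar is open for the hook. Basket underside 135 mm below this point, its rim 80 mm below.
- basket: The same basket, a steel tray 80 mm (x) by 110 mm (y), 55 mm high, about 250 g plus 90 g of parts in it; origin at the centre of its underside, axes as basket_bar. Either way round is the same. It starts standing on the bench, left or right of the stand.
- hook_seat (a point): Where the CENTRE of the bar lies once hung, midway between the prongs, 215 mm above the bench. z up, y along the hung bar, x from the open prong tips to the post: the bar comes on from -x. Prongs: 8 mm rods at y = +36 and -36 mm, open between. Upturned tips 30 mm to -x rise 14 mm above this point: bar centre must pass 25 mm or more above it, then be lowered.
- stand: Fixed blow-off stand with the forked hook; green base plate 200 x 130 x 10 mm. Origin on the bench right below hook_seat, same axes. From the seat the prongs rise gently (16 degrees) to a crossbar and post 120 mm to +x, the crossbar's top 242 mm above the bench. Brass air nozzle 105 mm above the bench points to -x, its tip 71 mm to +x.
- slide_mid (a point): Centre of a loose brass throttle slide, 24 mm in diameter, 26 mm high, standing in the basket.
- plug_mid (a point): Centre of a loose aluminium plug, 28 mm in diameter, 20 mm high, standing in the basket.
- lever_pad (a point): Centre of the upper face of the black 50 x 50 mm press pad at the free end of the valve lever; its frame at rest: z up, x level towards the pivot 130 mm away; it turns with the lever. At rest the pad is 136 mm above the bench, tilted 0.3 rad; level, it is 98 mm above the bench, 38 mm lower and about 8 mm farther from the pivot horizontally.
- lever_angle (a joint): Angle of the valve lever: 0 raised at rest, 0.30 rad level with the red pointer in the middle of the green band (0.24 to 0.36), 0.60 rad at the bottom stop. A spring pushes it up: at the pad about 4.5 N to start, 8 N at level, 12 N at the bottom; let go, it springs up.
- lever: The moving valve lever with its pad and red pointer; origin on its pivot pin. Its frame is upright at rest and turns with it.
- valve: The fixed valve that carries the lever; grey base 220 x 90 mm. Origin on the bench below the pad of the level lever, z up, x towards the lever's pivot (at x 130 mm, 90 mm high). A white gauge plate, 24 mm wide, 146 mm high, green band at half travel, red band at the bottom, stands 54 to 78 mm to its +y side. Stands left or right of the blow-off stand, opposite the basket.
- float_bowl: Bystander: faded aluminium float bowl, 60 mm in diameter, 34 mm high; origin at the centre of its underside.
- jet_wrench: Bystander: steel jet wrench, 130 mm long, lying flat; origin at the centre of its underside.
- fuel_tap: Bystander: brass fuel tap, about 72 x 36 x 36 mm; origin at the centre of its underside.
- vacuum_cap: Bystander: blue plastic vacuum cap, 28 mm in diameter, 24 mm high; origin at the centre of its underside.
- tin_bin (a joint): Bystander: tilt of the tin bin (110 x 150 x 75 mm, on a pivot pin in a fixed steel stand at the left of the bench); 0 as it stands, to be left so.
Mind the look-alikes: they are no part of the job. Leave any pink look-alike of the basket alone.

How it is judged:
On the way, in this order (a step that is already met when the one before it is completed fails the run):
1. the basket hangs by its handle on both prongs, let go of, with the lever not yet pressed (x of basket_bar in the frame of hook_seat between -0.02 and 0.05 m and y of basket_bar in the frame of hook_seat between -0.024 and 0.024 m and z of basket_bar in the frame of hook_seat between -0.008 and 0.025 m and angle between the y axis of basket_bar and the y axis of hook_seat, either way round below 0.35 rad and angle between basket_bar's own z axis and vertical below 0.35 rad and contact force between basket and stand above 1 N and contact force between each of the arm, the fingers and basket below 0.2 N and x of slide_mid in the frame of basket_bar between -0.04 and 0.04 m and y of slide_mid in the frame of basket_bar between -0.055 and 0.055 m and z of slide_mid in the frame of basket_bar between -0.14 and -0.085 m and x of plug_mid in the frame of basket_bar between -0.04 and 0.04 m and y of plug_mid in the frame of basket_bar between -0.055 and 0.055 m and z of plug_mid in the frame of basket_bar between -0.14 and -0.085 m and value of joint lever_angle below 0.1 rad), for 0.4 s.
2. the fingers hold the lever level, pointer in the green band (value of joint lever_angle between 0.24 and 0.36 rad and contact force between the fingers and lever above 2.5 N), for 0.5 s.
At the end, for the whole second after the job is handed in: Basket hangs on both prongs (bar within 24 mm sideways, -20/+50 mm along, -8/+25 mm in height of the seat; 0.35 rad), untouched, still, both parts inside; the fingers hold the lever at 0.24 to 0.36 rad with over 2.5 N; bystanders within 30 mm, bin tilt under 0.15 rad (all of step 2 and x of basket_bar in the frame of hook_seat between -0.02 and 0.05 m and y of basket_bar in the frame of hook_seat between -0.024 and 0.024 m and z of basket_bar in the frame of hook_seat between -0.008 and 0.025 m and angle between the y axis of basket_bar and the y axis of hook_seat, either way round below 0.35 rad and angle between basket_bar's own z axis and vertical below 0.35 rad and contact force between basket and stand above 1 N and contact force between each of the arm, the fingers and basket below 0.2 N and x of slide_mid in the frame of basket_bar between -0.04 and 0.04 m and y of slide_mid in the frame of basket_bar between -0.055 and 0.055 m and z of slide_mid in the frame of basket_bar between -0.14 and -0.085 m and x of plug_mid in the frame of basket_bar between -0.04 and 0.04 m and y of plug_mid in the frame of basket_bar between -0.055 and 0.055 m and z of plug_mid in the frame of basket_bar between -0.14 and -0.085 m and distance of each of float_bowl, jet_wrench, fuel_tap, vacuum_cap from where it was at the start of the episode below 0.03 m and value of joint tin_bin between -0.15 and 0.15 rad and linear speed of basket below 0.1 m/s and velocity of joint lever_angle between -0.1 and 0.1 rad/s); the arm keeps its last pose, push and grip.
It fails at once if the lever is pressed on down to its bottom stop (beyond 0.52 rad) (value of joint lever_angle above 0.52 rad).
It fails at once if a bystander is shoved more than 30 mm (distance of any of float_bowl, jet_wrench, fuel_tap, vacuum_cap from where it was at the start of the episode above 0.03 m).
It fails at once if the tin bin is tilted (not (value of joint tin_bin between -0.15 and 0.15 rad)).
It also fails if it takes over 54 s, if anything falls off the work surface, if the arm or the gripper's body presses on something with over 40 N, if the wrist force passes 120 N, or if a joint passes its speed limit or range.

## Robot

A 7-joint arm with a two-finger parallel gripper is mounted at the origin on the work surface. World frame = base frame: x ahead of the robot, y to its left, z up, the work surface at z = 0. Lengths are in m, angles in rad, forces in N, time in s.
With the tool pointing down it reaches from about 0.35 to 0.9 m from the base axis. Payload 8.1 kg.
Tool frame: the origin (TCP) lies midway between the tips of the shut fingers; the grasp point (between the pads) lies 19 mm behind it; z points along the fingers, x is the direction in which the jaws open and shut, and the axes are right-handed (so a half turn about z gives the same grasp; the last joint's range is limited). The gripper opens to 85 mm and grips with 20 to 120 N. Pads are 22 mm wide; open, the fingers measure 114 mm over their backs; the gripper's body (76 mm by 85 mm) begins 54 mm behind the grasp point. The pads swing forward as they close: fully open they stand 13 mm farther back than shut.
Start: joints at [-1.204, 0.434, 0.025, 1.573, -0.012, 1.134, -0.075], TCP at [0.283, 0.557, 0.231] pointing down, gripper open.
Joint ranges: [-2.62, 2.62], [-0.44, 2.09], [-1.27, 1.32], [0.08, 2.57], [-1.32, 4.46], [0.12, 2], [-2.74, 2.74]. Speed limits (rad/s): [2.22, 2.22, 3.01, 3.01, 3.14, 3.14, 3.14].

## Interface

Orientations are given as [roll, pitch, yaw] about the fixed x, y, z axes, in that order (R = Rz(yaw) Ry(pitch) Rx(roll)).
In Python, from bench import bot, vision, nets gives the robot as it stands. Calls block until the motion is done:
- bot.reach(position, orientation): joint-space move of the TCP to a pose.
- bot.move_l(position, rot=None, rate=0.15, max_force=None): straight line of the TCP; rot=None keeps the orientation; rate is the mean speed in m/s. With max_force (N) it stops when the force on the tool has changed by that much, and returns True; else False.
- bot.goto_joints(angles): joint-space move.
- bot.open_gripper() and bot.grab(): open the fingers fully, or close them until they stop; the grip force is fixed at half the most.
- bot.sleep(seconds).
- bot.solve_ik(position, orientation): joint angles nearest the present ones, or None.
- vision.snapshot(name): name is "side" or "top"; returns a dict with "image" (480x640x3 uint8, red, green, blue), "fovy" (degrees; the focal length in pixels is half the picture's height over the tangent of half this angle, whatever the lens; pixels are square), "cx", "cy" (the principal point, pixels), "rvec" (rotation vector, rad) and "tvec" (3), from world to camera coordinates, as OpenCV has them. Camera axes: x right, y down, z forward; pixel columns grow to the right and rows downward; lengths in m; the calibration is good to about 2 mm. A picture is of the moment at which its call begins. There is no depth.
A pose or a line that the arm cannot do raises bot.PlanningError and nothing moves.
- bot.close_job(): hands the job in, once; it reports no verdict.
Trained networks look in the newest picture that a camera, given by its name, has taken for a name from the list of things; names that differ only in an ending like _2 or _b are one class to them, and where a whole thing is asked for, a point or a joint stands for the part that bears it (a point fixed in the world has none). Each returns a list of dicts, best first, with "confidence" (0 to 1); they miss things now and then, are a little off and sometimes report something else, mostly with a low value. They report only what shows in the picture. A call takes as long as a camera call. They do not tell look-alikes from the thing itself.
- nets.look_for(camera, query): "box" ([left, top, right, bottom] as shares, 0 to 1, of the picture: columns of its width, rows of its height, round what is visible of it).
- nets.mark_of(camera, query): "point" ([column, row] as shares, 0 to 1, of the picture: columns of its width, rows of its height: a listed point, or the origin of a listed thing).
Readings, each from a call of its own:
- bot.current_t(): time.
- bot.current_qpos(): joint angles.
- bot.current_joint_velocities(): joint speeds.
- bot.current_tau(): joint torques, N m.
- bot.current_tcp_pos(): TCP position.
- bot.current_eef_rot(): TCP orientation.
- bot.current_force(): force on the tool from outside, world axes, zero at the start.
- bot.current_wrist_torque(): the same for the moment, N m.
- bot.current_gripper_width(): opening from 0.0 (shut) to 1.0 (fully open).
Only numpy, scipy, OpenCV 4.12 (cv2) and the standard library are available. Lean on these libraries where they do the work, as an engineer would, in place of code of your own. Each camera call takes 0.05 s, during which the arm holds its last target. There are 200 camera calls.

## Working session

There is one attempt and no reset: what is moved stays moved. The work goes in short steps, each a Python script; the robot and the scene stay as the last script left them, time stands still between calls to the robot, and variables do not carry over. Pictures are saved under pics/ and viewed, about 8 in all and at most 12, crops included, and the job is handed in when it is done.

```bash
mkdir -p pics; ls; cat > h.py <<'E'
import numpy as np, cv2
from bench import bot, vision, nets
def K(s):
    f=240/np.tan(np.radians(s["fovy"])/2); return np.array([[f,0,s["cx"]],[0,f,s["cy"]],[0,0,1.]])
def ray(s,px):
    R=cv2.Rodrigues(np.array(s["rvec"],float))[0]; t=np.array(s["tvec"],float).ravel()
    d=R.T@np.linalg.inv(K(s))@np.array([px[0],px[1],1.]); return -R.T@t, d/np.linalg.norm(d)
def on_plane(s,px,z):
    o,d=ray(s,px); return o+d*(z-o[2])/d[2]
def tri(s1,p1,s2,p2):
    o1,d1=ray(s1,p1);o2,d2=ray(s2,p2)
    A=np.stack([d1,-d2],1); k=np.linalg.lstsq(A,o2-o1,rcond=None)[0]
    a=o1+k[0]*d1;b=o2+k[1]*d2; return (a+b)/2,np.linalg.norm(a-b)
def proj(s,P):
    return cv2.projectPoints(np.array(P,float).reshape(-1,3),np.array(s["rvec"],float),np.array(s["tvec"],float),K(s),None)[0].reshape(-1,2)
def save(s,n): cv2.imwrite(n,cv2.cvtColor(s["image"],cv2.COLOR_RGB2BGR))
E
cat > a.py <<'E'
from h import *
S={c:vision.snapshot(c) for c in("side","top")}
for c in S:
    save(S[c],f"pics/{c}0.png"); print(c,S[c]["fovy"],S[c]["cx"],S[c]["cy"],"cam",ray(S[c],(320,240))[0].round(3))
for q in ["basket_bar","basket","hook_seat","stand","slide_mid","plug_mid","lever_pad","lever","valve","float_bowl","jet_wrench","fuel_tap","vacuum_cap","tin_bin"]:
    for c in S:
        for r in nets.mark_of(c,q)[:3]:
            p=np.array(r["point"])*[640,480]; print(q,c,p.round(1),round(r["confidence"],2))
print(bot.current_t())
E
python3 a.py
```

```text
pics
side 45.32329128028011 322.943340456985 237.8035868930631 cam [ 0.957 -1.363  1.168]
top 52.5845331702821 323.37874492970906 232.93302947000572 cam [0.268 0.094 1.823]
basket_bar side [393.1 202.8] 0.75
basket_bar side [308.2 208. ] 0.6
basket_bar side [292.2 184.3] 0.55
basket_bar top [263.7 260.4] 0.93
basket_bar top [141.4 270. ] 0.85
basket_bar top [237.4 182. ] 0.67
basket side [308.  239.2] 0.92
basket side [391.9 234.6] 0.9
basket side [333.1 183.6] 0.89
basket top [267.6 267.2] 0.95
basket top [224.8 300.6] 0.81
basket top [160.1 272.6] 0.75
hook_seat side [336.4 237.4] 0.75
hook_seat top [342.7 211.2] 0.65
stand side [333.3 290.6] 0.76
stand side [250.3 324.9] 0.69
stand top [342.5 221.6] 0.85
stand top [437.6 264.7] 0.69
stand top [263.6 262.6] 0.43
slide_mid side [314.1 233.4] 0.48
slide_mid top [266.2 260. ] 0.38
plug_mid side [308.1 236.5] 0.53
plug_mid top [275.3 269.4] 0.49
lever_pad side [247.2 327.7] 0.83
lever_pad top [445.3 258.2] 0.88
lever side [295.5 351.1] 0.56
lever top [441.3 221.1] 0.77
valve side [251.4 362.8] 0.89
valve top [437.6 262.9] 0.62
valve top [495.7 247.5] 0.26
float_bowl side [263.2 294.9] 0.65
float_bowl top [362.  281.6] 0.71
jet_wrench side [243.4 427. ] 0.81
jet_wrench side [315.4 232.5] 0.73
jet_wrench top [495.  248.1] 0.46
fuel_tap side [355.6 359.7] 0.73
fuel_tap top [413.1 187.7] 0.53
vacuum_cap side [382.8 258. ] 0.42Traceback (most recent call last):
  File "a.py", line 7, in <module>
    for r in nets.mark_of(c,q)[:3]:
             ~~~~~~~~~~~~^^^^^
ValueError: it knows: basket, basket_bar, float_bowl, fuel_tap, hook_seat, jet_wrench, lever, lever_pad, plug_mid, slide_mid, stand, vacuum_cap, valve
```

View pics/top0.png

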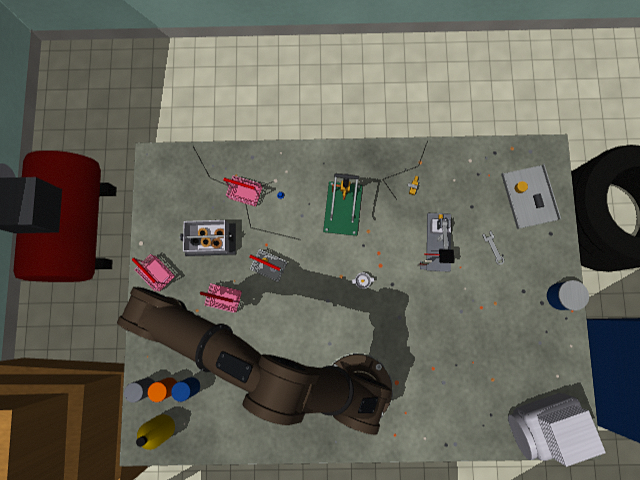

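View pics/side0.png

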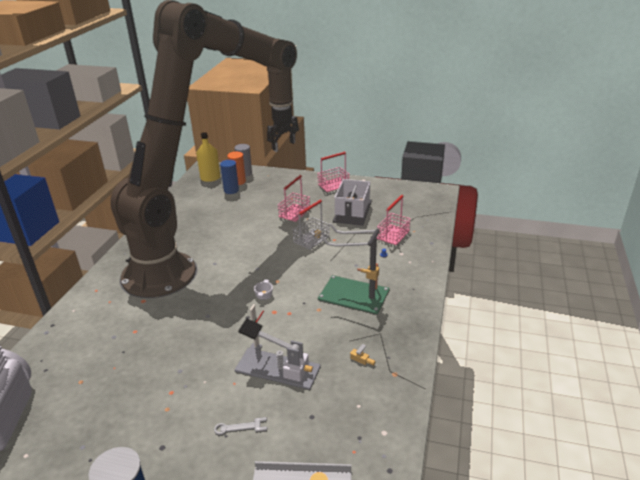

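The top view shows the real grey basket at about (266,262), with three pink look-alikes at (243,188), (155,270) and (222,297). The hook stand is at (342,205), the valve at (438,245) with its pad at (446,257), and the bowl at (363,281). In the side view the basket is at (312,230), the stand at (352,290) and the pad at (250,328). Next I'll zoom in and measure.

```bash
cat > b.py <<'E'
from h import *
S={c:vision.snapshot(c) for c in("side","top")}
def crop(c,x0,y0,x1,y1,k):
    return cv2.resize(cv2.cvtColor(S[c]["image"],cv2.COLOR_RGB2BGR)[y0:y1,x0:x1],None,fx=k,fy=k,interpolation=cv2.INTER_CUBIC)
a=crop("top",235,165,460,275,3.5); cv2.imwrite("pics/topc.png",a[:600,:800])
b=crop("side",230,190,400,390,3); cv2.imwrite("pics/sidec.png",b)
t,s=S["top"],S["side"]
for n,pt,ps,z in [("bar",(263.7,260.4),(308.2,208),.135),("hook",(342.7,211.2),(336.4,237.4),.215),("stand",(342.5,221.6),(333.3,290.6),0),("pad",(445.3,258.2),(247.2,327.7),.136),("valve",(437.6,262.9),(251.4,362.8),0),("lever",(441.3,221.1),(295.5,351.1),.09),("bowl",(362,281.6),(263.2,294.9),0),("tap",(413.1,187.7),(355.6,359.7),0)]:
    print(n,"top",on_plane(t,pt,z).round(3),"side",on_plane(s,ps,z).round(3),"tri",*[np.round(v,3) for v in tri(t,pt,s,ps)])
E
python3 b.py
```

```text
bar top [0.455 0.319 0.135] side [0.448 0.31  0.135] tri [0.45  0.318 0.132] 0.01
hook top [0.608 0.042 0.215] side [0.617 0.032 0.215] tri [0.612 0.042 0.207] 0.004
stand top [0.613 0.037 0.   ] side [0.602 0.043 0.   ] tri [0.608 0.035 0.008] 0.008
pad top [ 0.451 -0.314  0.136] side [ 0.458 -0.322  0.136] tri [ 0.453 -0.315  0.128] 0.003
valve top [ 0.449 -0.317 -0.   ] side [ 0.455 -0.317  0.   ] tri [ 0.451 -0.316 -0.002] 0.005
lever top [ 0.591 -0.318  0.09 ] side [ 0.592 -0.332  0.09 ] tri [ 0.591 -0.322  0.08 ] 0.005
bowl top [ 0.383 -0.031  0.   ] side [ 0.388 -0.029  0.   ] tri [ 0.386 -0.03   0.   ] 0.005
tap top [ 0.741 -0.239  0.   ] side [ 0.734 -0.24   0.   ] tri [ 0.737 -0.239  0.002] 0.007
```

View pics/topc.png

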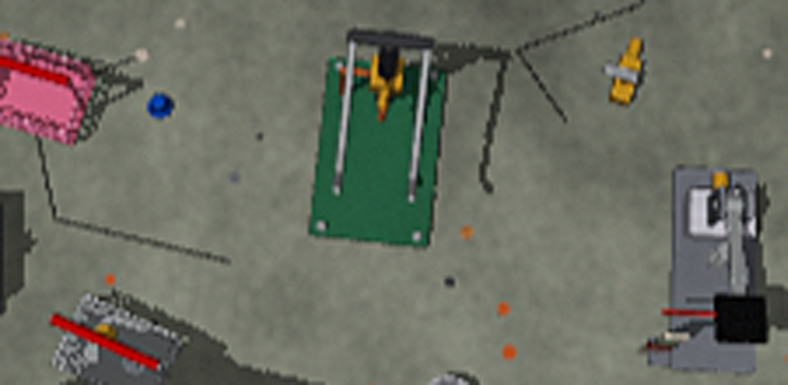

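View pics/sidec.png

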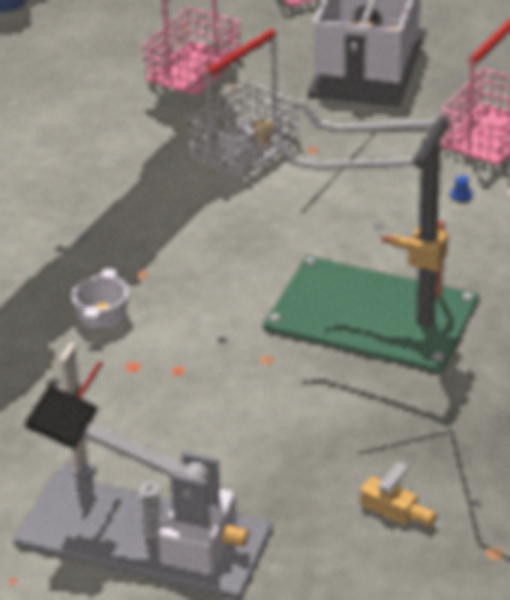

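The crops show bar ends at about (250,256) and (280,270) in the top view, and (300,213) and (321,201) in the side view. In the top view the prong tips are at about (331,219) and (353,221), and the crossbar ends at about (335,175) and (359,177). I'll refine the geometry by colour segmentation.

```bash
cat > c.py <<'E'
from h import *
S={c:vision.snapshot(c) for c in("side","top")}
t,s=S["top"],S["side"]
def ends(S,box):
    x0,y0,x1,y1=box; im=S["image"][y0:y1,x0:x1].astype(int)
    m=(im[...,0]>130)&(im[...,1]<45)&(im[...,2]<45)
    ys,xs=np.nonzero(m); P=np.stack([xs+x0,ys+y0],1).astype(float); c=P.mean(0)
    v=np.linalg.svd(P-c)[2][0]; v*=np.sign(v[0]); k=(P-c)@v
    print("n",len(P),"c",c.round(1),"ends",(c+v*k.min()).round(1),(c+v*k.max()).round(1)); return c+v*k.min(),c+v*k.max(),c
et=ends(t,(240,245,295,280)); es=ends(s,(296,196,326,218))
B=[on_plane(t,e,.135) for e in et]; Bs=[on_plane(s,e,.135) for e in es]
print("bar top",*[b.round(4) for b in B],"len",np.linalg.norm(B[0]-B[1]),"yaw",np.arctan2(*(B[0]-B[1])[[1,0]]))
print("bar side",*[b.round(4) for b in Bs],"len",np.linalg.norm(Bs[0]-Bs[1]))
# tri
for i in range(3): print([np.round(q,4) for q in tri(t,et[i],s,es[i])])
# green base
hsv=cv2.cvtColor(t["image"],cv2.COLOR_RGB2HSV); m=cv2.inRange(hsv,(50,90,30),(90,255,255)); m[:,:310]=0;m[:,380:]=0
P=np.argwhere(m[160:250])[:,::-1]+[0,160]
W=np.array([on_plane(t,p,.01)[:2] for p in P]); r=cv2.minAreaRect((W*1000).astype(np.float32)); print("green",len(P),r)
for n,p,z in [("tipL",(331,219.3),.229),("tipR",(352.7,221.3),.229),("cbL",(335,175.3),.242),("cbR",(358.7,177),.242)]: print(n,on_plane(t,p,z).round(4))
# pad
gm=(t["image"].max(2)<40).astype(np.uint8); gm[:,:425]=0;gm[:,460:]=0;gm[:240]=0;gm[275:]=0
k,l,st,ce=cv2.connectedComponentsWithStats(gm); i=1+st[1:,4].argmax(); print("pad",st[i],ce[i],on_plane(t,ce[i],.136).round(4))
print(bot.current_t(),bot.current_eef_rot(),bot.current_force())
E
python3 c.py
```

```text
n 75 c [264.8 262.7] ends [249.6 255.8] [279.  269.1]c.py:7: RuntimeWarning: Mean of empty slice.
  ys,xs=np.nonzero(m); P=np.stack([xs+x0,ys+y0],1).astype(float); c=P.mean(0)
  ret = um.true_divide(
Traceback (most recent call last):
  File "c.py", line 10, in <module>
    et=ends(t,(240,245,295,280)); es=ends(s,(296,196,326,218))
                                     ~~~~^^^^^^^^^^^^^^^^^^^^^
  File "c.py", line 9, in ends
    print("n",len(P),"c",c.round(1),"ends",(c+v*k.min()).round(1),(c+v*k.max()).round(1)); return c+v*k.min(),c+v*k.max(),c
                                                ~~~~~^^
ValueError: zero-size array to reduction operation minimum which has no identity
```

```bash
sed -i 's/m=(im\[...,0\]>130).*/m=(im[...,0]>90)\&(im[...,1]<0.45*im[...,0])\&(im[...,2]<0.45*im[...,0])/' c.py; python3 c.py
```

```text
n 104 c [264.8 262.3] ends [249.8 255.3] [279.4 269.1]
n 48 c [308.9 207.4] ends [299.9 212.9] [319.8 200.8]
bar top [0.4732 0.3679 0.135 ] [0.4231 0.2643 0.135 ] [0.4479 0.3155 0.135 ] len 0.11507100966381442 yaw 1.120252875289386
bar side [0.4285 0.2718 0.135 ] [0.475 0.368 0.135] [0.4492 0.3145 0.135 ] len 0.10689470560410254
[array([0.4415, 0.357 , 0.098 ]), np.float64(0.0788)]
[array([0.4584, 0.2743, 0.1778]), np.float64(0.083)]
[array([0.4483, 0.3158, 0.1341]), np.float64(0.0008)]
green 1354 ((664.87255859375, 35.6937141418457), (128.9237518310547, 198.83560180664062), 82.58826446533203)
tipL [0.5782 0.0821 0.229 ]
tipR [0.57   0.0098 0.229 ]
cbL [0.7262 0.0659 0.242 ]
cbR [ 0.7187 -0.0136  0.242 ]
pad [439 249  15  14 195] [446.18461538 255.72307692] [ 0.4597 -0.3174  0.136 ]
1.7 [ 3.14158897e+00 -6.16337293e-05  1.10093156e+00] [-0.45945    -0.41934755 -0.34983384]
```

Measured positions, which agree with the given sizes and heights:

| Item | Position (m) | Yaw (rad) |
|---|---|---|
| Bar centre | (0.448, 0.316, 0.134) | 1.12 (bar direction) |
| Hook seat | about (0.604, 0.042) | about -0.12 |
| Pad | about (0.455, -0.317) | – |

Grasping next.

```bash
cat > d.py <<'E'
from h import *
pi=np.pi
for y in(-.451,2.69):
    print(y,[None if (q:=bot.solve_ik(p,[pi,0,y+d])) is None else np.round(q,2) for p,d in(([.448,.316,.115],0),([.448,.316,.27],0),([.5,.05,.23],.33),([.609,.042,.2],.33))])
y=-.451
bot.reach([.448,.316,.21],[pi,0,y]); bot.move_l([.448,.316,.116],rate=.12)
print(bot.current_t(),bot.current_tcp_pos(),bot.current_force())
bot.grab(); print("w",bot.current_gripper_width(),bot.current_force())
bot.move_l([.448,.316,.25],rate=.12)
print("w",bot.current_gripper_width(),bot.current_force(),bot.current_tcp_pos(),bot.current_t())
S={c:vision.snapshot(c) for c in("side","top")}
a=cv2.resize(S["side"]["image"][130:330,220:420],None,fx=2,fy=2); b=cv2.resize(S["top"]["image"][160:360,200:400],None,fx=2,fy=2)
save({"image":np.hstack([a,b])},"pics/lift.png")
E
python3 d.py
```

```text
-0.451 [array([-1.  ,  0.46,  0.39,  1.92, -0.23,  0.81, -0.93]), array([-1.05,  0.28,  0.44,  1.73, -0.13,  1.15, -1.02]), array([-0.67,  0.25,  0.58,  1.9 , -0.16,  1.03, -0.15]), array([-0.58,  0.48,  0.62,  1.69, -0.31,  1.07,  0.02])]
2.69 [array([-0.52,  0.46, -0.26,  1.88,  0.15,  0.83,  1.83]), array([-0.55,  0.29, -0.2 ,  1.69,  0.06,  1.16,  1.91]), array([ 0.58,  0.43, -1.06,  1.81,  0.41,  1.14,  2.41]), array([ 0.5 ,  0.67, -1.07,  1.59,  0.61,  1.25,  2.35])]
3.7583 [0.44842077 0.31638806 0.11658494] [ 0.61611915 -0.45379149  0.28391882]
w 0.1188495970138369 [ 1.70075835 -1.69713331  2.36282748]
w 0.11718880589933132 [ 0.00446755  0.45733211 -4.14627773] [0.44754422 0.31574258 0.24916824] 5.7083
```

View pics/lift.png

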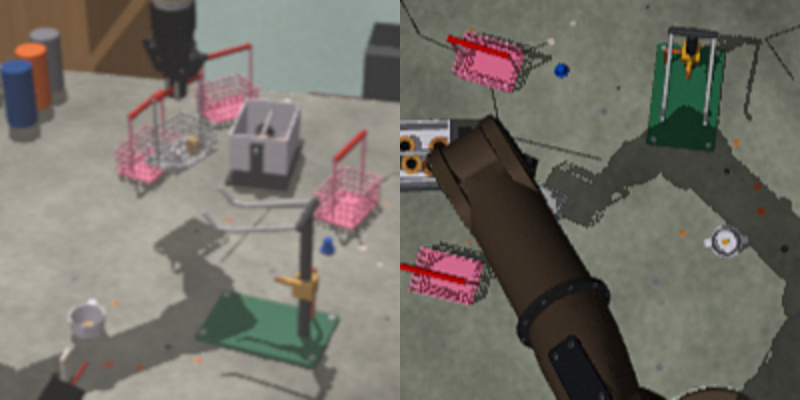

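The basket is held by the bar: gripper width 0.117 and about 3.5 N of added weight. I'll carry it in front of the hook, move in above the seat and check before lowering.

```bash
cat > e.py <<'E'
from h import *
pi=np.pi
bot.move_l([.475,.058,.24],[pi,0,-.12],rate=.15)
bot.sleep(.3)
bot.move_l([.609,.0414,.236],rate=.1); bot.sleep(.3)
print(bot.current_t(),bot.current_tcp_pos(),bot.current_eef_rot(),bot.current_force(),bot.current_gripper_width())
S={c:vision.snapshot(c) for c in("side","top")}
a=cv2.resize(S["side"]["image"][190:330,270:410],None,fx=4,fy=4,interpolation=cv2.INTER_CUBIC); b=cv2.resize(S["top"]["image"][160:300,290:350],None,fx=4,fy=4)
save({"image":np.hstack([a,b])[:600,:800]},"pics/hook.png")
E
python3 e.py
```

```text
9.7917 [0.60887829 0.04149108 0.23612789] [-3.14141200e+00 -1.26282382e-04 -1.19848766e-01] [-0.48589381  0.06029543 -4.3675423 ] 0.1182089648726076
```

View pics/hook.png

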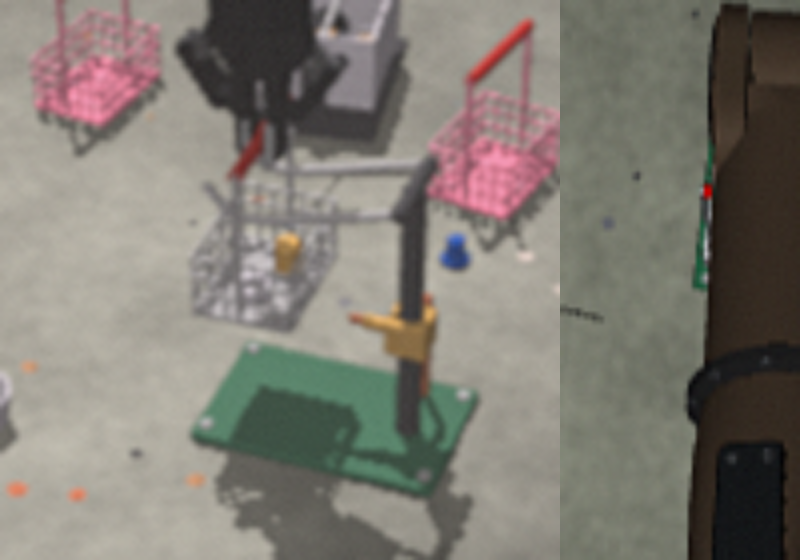

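In the side crop the bar (235–265, 125–175) is past the upturned near tip (208,187) and above both prongs, with the parts still inside. Lowering until it touches, then releasing.

```bash
cat > f.py <<'E'
from h import *
r=bot.move_l([.609,.0414,.192],rate=.05,max_force=3); p=bot.current_tcp_pos()
print(r,p,bot.current_force()); 
if p[2]>.212: raise SystemExit("stopped high")
bot.open_gripper(); bot.sleep(.3)
print(bot.current_tcp_pos(),bot.current_force(),bot.current_t())
bot.move_l([.609,.0414,.33],rate=.15)
bot.reach([.457,-.1,.33],[np.pi,0,-.12]); bot.grab()
bot.sleep(.3)
S={c:vision.snapshot(c) for c in("side","top")}
print(bot.current_t(),bot.current_gripper_width())
a=cv2.resize(S["side"]["image"][190:330,270:410],None,fx=4,fy=4,interpolation=cv2.INTER_CUBIC); b=cv2.resize(S["top"]["image"][160:300,310:370],None,fx=4,fy=4,interpolation=cv2.INTER_CUBIC)
save({"image":np.hstack([a,b])},"pics/hung.png")
E
python3 f.py
```

```text
True [0.60859841 0.04140097 0.19546073] [-1.05530949 -0.0869739   5.74350394]
[0.60752822 0.04147741 0.19445837] [ 0.48931076 -0.34941481 -0.20980283] 11.6667
14.725 0.00011917813291614803
```

View pics/hung.png

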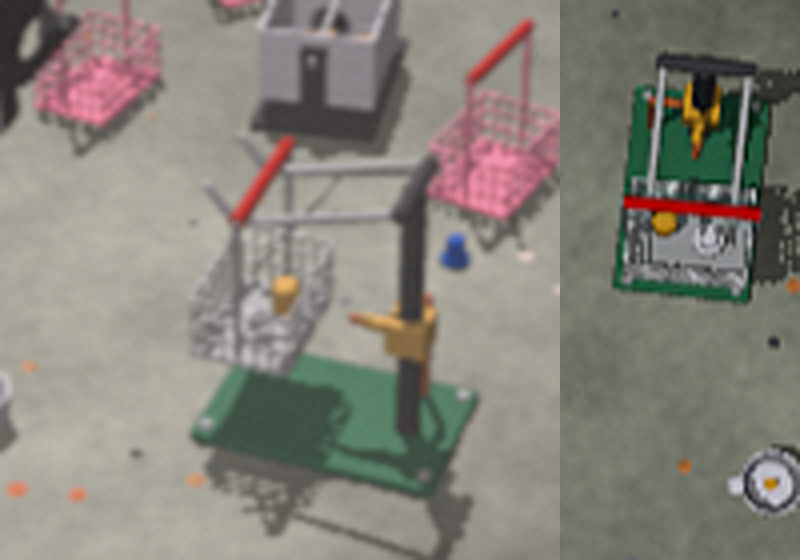

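The basket hangs on both prongs with the bar centred at top pixel (343,212) and both parts inside, and the fingers are clear. Now pressing the lever.

```bash
cat > g.py <<'E'
from h import *
x,y=.452,-.317
bot.reach([x,y,.2],[np.pi,0,-.05]); bot.sleep(.3); f0=bot.current_force()
r=bot.move_l([x,y,.115],rate=.05,max_force=2); print("contact",r,bot.current_tcp_pos(),bot.current_force()-f0)
for z in(.118,.108,.099):
    bot.move_l([x,y,z],rate=.04); bot.sleep(.2); print(bot.current_tcp_pos(),np.round(bot.current_force()-f0,2))
print(bot.current_t())
S={c:vision.snapshot(c) for c in("side","top")}
a=cv2.resize(S["side"]["image"][290:400,220:340],None,fx=5,fy=5,interpolation=cv2.INTER_CUBIC)
b=cv2.resize(S["top"]["image"][160:270,320:360],None,fx=5,fy=5,interpolation=cv2.INTER_CUBIC)
save({"image":np.hstack([a,b])},"pics/press.png")
for q in("lever_pad","basket_bar"):
  for c in S: print(q,c,[( (np.array(r["point"])*[640,480]).round(1),round(r["confidence"],2)) for r in nets.mark_of(c,q)[:4]])
print("exp bar",[proj(S[c],[.604,.042,.215]).round(1) for c in S],"pad",[proj(S[c],[.45,-.317,.098]).round(1) for c in S])
E
python3 g.py
```

```text
contact True [ 0.45159896 -0.31689014  0.13991296] [ 1.21474723 -1.60257764  3.80449527]
[ 0.45117783 -0.31709756  0.11825026] [-4.49  1.21  6.23]
[ 0.45139098 -0.31736856  0.10839484] [-3.75  0.45  7.04]
[ 0.45122496 -0.31752544  0.09941817] [-4.88 -0.46  6.8 ]
19.2333
lever_pad side [(array([249.1, 336. ]), 0.73)]
lever_pad top [(array([359.5, 278.1]), 0.7)]
basket_bar side [(array([334.8, 236.7]), 0.88), (array([291.6, 182.9]), 0.81), (array([335.7, 152.6]), 0.81), (array([393.3, 203.2]), 0.74)]
basket_bar top [(array([342.8, 211.9]), 0.91), (array([241.8, 180.5]), 0.79), (array([143.4, 267.6]), 0.77), (array([215.4, 295.7]), 0.74)]
exp bar [array([[333.1, 235.1]]), array([[342.7, 212.4]])] pad [array([[246.5, 336.4]]), array([[443.7, 259.7]])]
```

View pics/press.png

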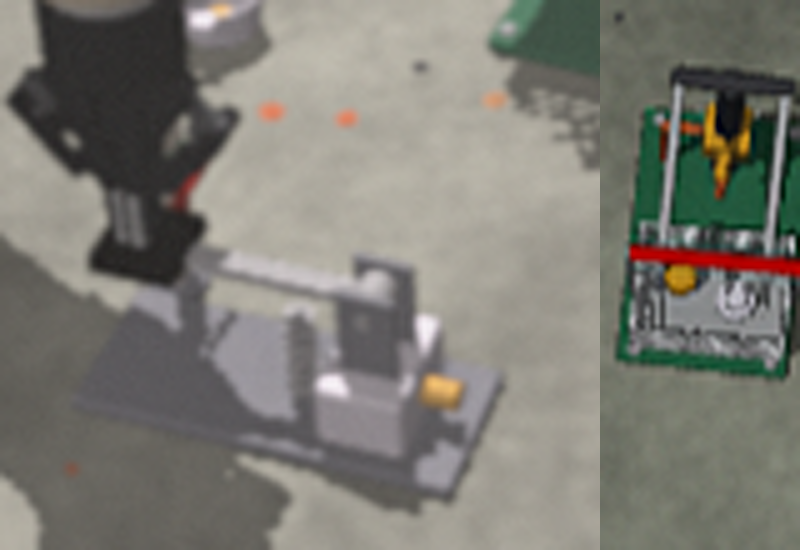

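The lever looks level, and the basket bar nets agree with the seat. As a last check I'll overlay predicted pad corners for several lever angles and sample the force before handing in.

```bash
cat > i.py <<'E'
from h import *
s=vision.snapshot("side"); m=(s["image"].max(2)<38).astype(np.uint8); m[:332]=0; m[350:]=0; m[:,:232]=0; m[:,264:]=0
ys,xs=np.nonzero(m)
print("pad left",xs.min(),ys[xs==xs.min()].mean(),"right",xs.max(),ys[xs==xs.max()].mean(),"bottom",ys.max(),xs[ys==ys.max()].mean())
piv=np.array([.58,-.317,.09]); yw=-.03
Rz=cv2.Rodrigues(np.array([0,0,yw]))[0]
for a in(.2,.3,.4):
    P=[]
    for dx,dy in((-25,-25),(25,-25),(25,25),(-25,25)):
        u=np.array([-130+dx,dy,8])/1e3; t=a-.3
        # lever down => pad end z lowers
        P.append(piv+Rz@np.array([u[0]*np.cos(t)-u[2]*np.sin(t),u[1],u[2]*np.cos(t)+u[0]*np.sin(t)]))
    print(a,proj(s,P).round(1).tolist())
F=[]
for _ in range(5): F.append(bot.current_force()); bot.sleep(.1)
print(np.mean(F,0).round(2),np.std(F,0).round(2),bot.current_t(),bot.current_tcp_pos())
E
python3 i.py
```

```text
pad left 239 342.0 right 259 335.0 bottom 345 250.0
0.2 [[234.6, 335.9], [252.2, 340.7], [259.2, 328.1], [242.0, 323.6]]
0.3 [[234.7, 340.1], [252.1, 343.5], [259.1, 330.9], [242.0, 327.7]]
0.4 [[235.3, 344.3], [252.4, 346.4], [259.3, 333.7], [242.6, 331.9]]
[-3.75 -0.42  7.91] [0.32 0.7  0.31] 20.0833 [ 0.45121887 -0.31749725  0.09944716]
```

```bash
cat > j.py <<'E'
from h import *
s=vision.snapshot("side"); k=10; x0,y0=228,310
im=cv2.resize(cv2.cvtColor(s["image"],cv2.COLOR_RGB2BGR)[y0:y0+55,x0:x0+75],None,fx=k,fy=k,interpolation=cv2.INTER_NEAREST)
im=cv2.convertScaleAbs(im,alpha=1.6,beta=20)
for a,c in((.2,(255,0,0)),(.3,(0,255,0)),(.4,(0,0,255))):
    P=[]
    for u in((-155,-25,8),(-105,-25,8),(-105,25,8),(-155,25,8),(-130,0,8),(0,0,0)):
        u=np.array(u)/1e3; t=a-.3
        P.append([.588+u[0]*np.cos(t)-u[2]*np.sin(t),-.32+u[1],.09+u[2]*np.cos(t)+u[0]*np.sin(t)])
    p=((proj(s,P)-[x0,y0]+.5)*k).astype(int); cv2.polylines(im,[p[:4]],True,c,1); cv2.circle(im,p[5].tolist(),5,c,1)
cv2.imwrite("pics/ov.png",im)
E
python3 j.py
```

```text
(no output)
```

View pics/ov.png

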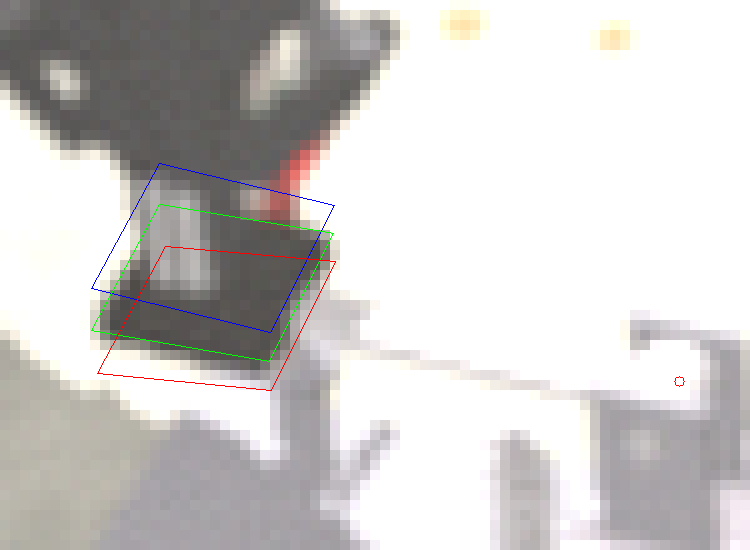

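The overlay shows the pad outline matching the 0.30 rad prediction (green), well away from 0.2 and 0.4 rad. Handing in.

```bash
python3 -c "
from bench import bot
print(bot.current_t(),bot.current_force(),bot.current_tcp_pos()); bot.close_job()"
```

```text
20.1333 [-3.68858759 -0.36559647  8.06032606] [ 0.4512607  -0.31748351  0.09945424]
the job is handed in; nothing more can be done
```

I hung the basket by its red handle across both prongs and let go of it. Then I pressed the lever pad down to level with the closed fingers and handed in while holding it there, at 20.1 s. The hand-in gave no verdict.

- **Basket:** the last pictures show the bar lying across both prongs, within 1–2 px of the predicted seat in both cameras. Both parts are still inside and the fingers are clear of it.
- **Lever:** in the side camera the pad outline fits the prediction for 0.30 rad, clearly apart from 0.2 and 0.4 rad. The TCP is at z = 0.0995 m, close to the 98 mm pad height at level. The vertical force is about 8 N, which is the given spring force at level.
- **Readings that disagreed:**
  - One earlier force sample was lower, at 6.8 N; force noise was about 0.3 N.
  - There is a sideways friction force of about 4 N on the fingers.
  - In the last top picture the pad network pointed near the float bowl. I ignored that because the arm covers the pad in that view.
- **Not checked:** I did not measure the bystanders or the tin bin again at the end. The arm kept clear of them, and nothing in the pictures looked moved.

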